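Shut the guard's gate and drop its latch bar into the keeper

ROBOT

A 7-joint arm with a two-finger parallel gripper is mounted at the origin on a cart in front of the work surface, level with it; the furniture and walls round the work are solid. World frame = base frame: x ahead of the robot, y to its left, z up, the work surface at z = 0. Lengths are in m, angles in rad, forces in N, time in s.
With the tool pointing down it reaches from about 0.425 to 0.875 m from the base axis. Payload 8.4 kg.
Tool frame: the origin (TCP) lies at the very end of the fingers, on their centre line; the grasp point (between the pads) lies 19 mm behind it; z points along the fingers, y is the line along which they close (so a half turn about z gives the same grasp; the last joint's range is limited). The gripper opens to 87 mm and grips with 3 to 60 N. Pads are 19 mm wide; open, the fingers measure 117 mm over their backs; the gripper's body (75 mm by 190 mm) begins 51 mm behind the grasp point.
Start: joints at [-1.26, 0.333, 0.04, 1.465, -0.013, 1.343, -0.059], TCP at [0.259, 0.596, 0.223] pointing down, gripper open.
Joint ranges: [-2.58, 2.58], [-0.38, 2.09], [-1.3, 1.39], [0.25, 2.4], [-1.5, 4.64], [0.08, 2.09], [-2.65, 2.65]. Speed limits (rad/s): [2.22, 2.22, 2.79, 2.79, 3.14, 3.14, 3.14].

INTERFACE

Orientations are given as [roll, pitch, yaw] about the fixed x, y, z axes, in that order (R = Rz(yaw) Ry(pitch) Rx(roll)).
In Python, from cell import telemetry, imaging, bot gives the robot as it stands. The module is installed in compiled form; this text tells all that it offers.
- The arm moves only by the shell command python3 -m jog 'ROWS' [FORCE]. ROWS is a JSON object of lists of equal length, an entry for each row: "hand": the opening, from -1 (shut) to 1 (fully open); "translation": the shift along the tool's x, y, z in units of 40 mm (1.0 is 40 mm), a list of three; "dr": the turn, a rotation vector about the tool's x, y, z in units of 5 degrees (1.0 is 5 degrees), a list of three. In form: {"hand": [hand, ...], "translation": [[tx, ty, tz], ...], "dr": [[wx, wy, wz], ...]}. A call has 1 to 12 rows; each row shifts and turns the commanded pose from where the row before left it, along the tool's axes as they then stand; what a row does not reach is not made up. A row lasts 1/12 s, in which the tool goes at most 41.7 mm and 7.16 degrees, less where a joint would pass 70% of its speed; a pose out of reach is approached as far as the arm can. A call is refused whole if a number of a shift passes 1 or a number of a turn 1, either way. A call with a gripper value outside its range is refused whole. The fingers move at their own pace and stop on an object; FORCE is the grip in N (left out, the last holds). Time passes only in rows, so rows that do not move let the fingers close. It gives the time, the measured TCP pose, the force, the opening and the grip force at its end, in the units of the state.
- telemetry.get_obs(): the state, without advancing time (a new reading comes with each control period).
- imaging.snapshot(name): name is "scene" or "top" or "wrist"; returns the picture (384x512x3 uint8, blue, green, red); there is no depth.
- imaging.camera_params(name): a dict with "fov_y" (degrees; the focal length in pixels is half the picture's height over the tangent of half this angle, whatever the lens; pixels are square), "cx", "cy" (the principal point, pixels), "camera_from_world" (4x4, takes a point from world to camera coordinates). Camera axes: x right, y down, z forward; pixel columns grow to the right and rows downward; lengths in m; the calibration is good to about 2 mm. The wrist camera is an equidistant fisheye: a pixel r from the principal point sees the ray r / f radians off the axis. A picture is of the moment at which its call begins: read the wrist's pose just before it. camera_params takes no time and is no camera call; for the wrist camera it gives the pose at the moment of the call.
- bot.sign_off(): hands the job in; it is judged then, once.
The state is a dict: "time": time; "joint_positions": joint angles; "dq": joint speeds; "joint_efforts": joint torques, N m; "tcp_pos": TCP position; "eef_rot": TCP orientation; "contact_force": force on the tool from outside, world axes, zero at the start; "moment": the same for the moment, N m; "gripper_width": finger opening in m; "grip_force": force on a finger pad.
Only numpy, scipy, OpenCV 4.12 (cv2) and the standard library are available. Lean on these libraries where they do the work, as an engineer would, in place of code of your own. Each camera call takes 0.05 s, during which the arm holds its last target. There are 200 camera calls.

TASK

Close the yellow gate of the small bench guard and latch it: raise the steel latch bar by its red knob, swing the gate shut with the bar held over the keeper's tooth, feel for the keeper's back stop, and let the bar drop fully home into the notch. Be gentle with the keeper - do not push or press the bar against it harder than about 8 N - then let go, and leave the other things on the bench where they are.

Things in the scene. Friction and masses are not known exactly. Their poses are not given: they have to be found in the camera images.
- guard: Bench-top run-in guard, bolted down: grey plate 160 (its x) x 250 (its y) x 10 mm, four aluminium posts 121 mm high, clear panels at back and sides, open top, yellow-framed gate at the front, a ring and bearing fixed inside. Origin: centre of the plate's underside; z up; the gate side faces its own -x. Only the knob and the keeper's back stop reach above 122 mm.
- gate_hinge (a point): Point on the gate's upright hinge axis, at (-70, -90, 100) mm in the guard's frame. Shut, the gate runs from here along the guard's +y for 155 mm, 12 mm thick; its lower edge is 43 mm above the bench, so it sweeps over flat things.
- gate (a joint): Opening angle of the gate (rad): 0 = parallel to the guard's y axis; positive = open, free end swung to the guard's -x (anticlockwise from above). It stays where left, with slight friction. From 0.13 rad inward a sprung buffer pushes it open again, with up to 4 N felt at the knob. Latched it reads -0.08 to 0.08, depending on where the keeper was bolted. Limit -0.12.
- latch_bar (a joint): Lift angle of the gravity latch bar (rad). 0 = level, resting on its bracket, underside 92 mm above the bench; positive = free end raised; limit 0.6. It falls by its own weight (0.3 to 0.45 kg). It clears the keeper's tooth above 0.08; above about 0.24 it would pass over the back stop too, so 0.12 to 0.2 is right for swinging in.
- bar_pivot (a point): Pivot of the latch bar: a level pin on the outer face of the gate, 15 mm along the gate from the hinge axis, 18 mm outside the gate's middle plane, 100 mm above the bench. The steel bar is 10 thick, 16 high and reaches 193 mm from the pivot, past the gate's free edge.
- bar_end (a point): Middle of the bar's underside where it enters the keeper, 180 mm along the bar from its pivot and 8 mm below its centre line (195 mm along the gate from the hinge axis).
- knob (a point): Centre of the red ball knob, 28 mm across, on a stem on the latch bar: 120 mm along the bar from its pivot, 43 mm above the bar's centre line (143 mm above the bench with the bar down; 135 mm along the gate from the hinge axis). Free all round, 21 mm of stem below the ball; gripped from above it serves both to lift the bar and to swing the gate.
- keeper: Keeper bracket on the guard's free front post, origin at (0, 108, 91.5) mm in the guard's frame, axes as the guard's. It carries a steel block 28 mm wide along y: from outside (-x) inward a square tooth 22 mm thick, top 14 mm above this origin; a notch 13 mm wide, floor at this height; a back stop, top 51 mm above. A force of more than 10 N on it, in any direction, bends it.
- notch_nominal (a point): Nominal middle of the notch's floor, x = -88 mm in the keeper's frame. The block is bolted through slots: the true notch lies up to 14 mm further in or out (guard's x), which no reading tells and must be felt. The raised bar, swung in over the tooth, meets the back stop when it is 1.5 mm past the notch's middle; there it can be lowered. The tooth is square: the bar does not ride up.
- hammer: Bystander: hammer with a wooden handle, 259x92x34 mm, lying loose on the bench.
- marker0: Bystander: a black marker pen, 16x132x18 mm, lying loose on the bench.
- dial_gauge: Bystander: a round dial gauge, 120x57x20 mm, lying loose on the bench.
- pliers: Bystander: red-handled pliers, 56x171x14 mm, lying loose on the bench.
- tape_measure: Bystander: a yellow tape measure, 58x74x35 mm, lying loose on the bench.
- nut_m20: Bystander: a steel hexagon nut, 33x34x16 mm, lying loose on the bench.
- bearing1: Bystander: a small ball bearing, 40x40x14 mm, lying loose on the bench.

How it is judged:
On the way, in this order (a step that is already met when the one before it is completed fails the run):
1. the latch bar is raised clear of the tooth's height while the gate is still open (value of joint latch_bar above 0.085 rad and value of joint gate above 0.2 rad), for 0.1 s.
2. the gate is swung in over the tooth with the bar still raised (value of joint latch_bar above 0.05 rad and value of joint gate below 0.16 rad), for 0.05 s.
At the end, for the whole second after the job is handed in: The gate is shut (within 0.09 rad of 0), the latch bar is down in the keeper's notch (joint below 0.025 rad, that is less than 5 mm off the notch's floor), and both are at rest (value of joint latch_bar between -0.02 and 0.025 rad and value of joint gate between -0.09 and 0.09 rad and velocity of joint gate between -0.05 and 0.05 rad/s and velocity of joint latch_bar between -0.05 and 0.05 rad/s); the robot touches nothing.
It fails at once if the keeper is loaded with more than 10 N (contact force between keeper and anything else above 10 N).
It fails at once if a bystander is moved by more than 30 mm (distance of any of hammer, marker0, dial_gauge, pliers, tape_measure, nut_m20, bearing1 from where it was at the start of the episode above 0.03 m).
It also fails if it takes over 64 s, if anything falls off the work surface, if the arm or the gripper's body presses on something with over 40 N, if the wrist force passes 120 N, or if a joint passes its speed limit or range.

## Working session

There is one attempt and no reset: what is moved stays moved. The work goes in short steps, Python scripts to look and compute and a shell command to move; the robot and the scene stay as the last step left them, time stands still between calls to the robot, and variables do not carry over. Pictures are saved under pics/ and viewed, at most 10 in all, crops included, and the job is handed in when it is done.

```bash
mkdir -p pics
python3 - <<'E'
from cell import telemetry, imaging
import cv2,numpy as np,json
o=telemetry.get_obs(); print({k:np.round(v,3).tolist() for k,v in o.items()})
for n in("scene","top"):
    p=imaging.camera_params(n); im=imaging.snapshot(n)
    cv2.imwrite(f"pics/{n}0.png",im); np.savez(f"{n}0.npz",im=im,T=p["camera_from_world"],f=192/np.tan(np.radians(p["fov_y"]/2)),c=[p["cx"],p["cy"]])
    print(n,p["fov_y"],p["cx"],p["cy"],np.round(p["camera_from_world"],3).tolist())
E
```

```text
{'time': 0.0, 'joint_positions': [-1.26, 0.334, 0.04, 1.466, -0.013, 1.343, -0.059], 'dq': [-0.0, 0.001, -0.002, -0.0, -0.002, -0.002, -0.001], 'joint_efforts': [-0.0, -65.636, 1.335, -40.38, -0.06, 0.045, 0.0], 'tcp_pos': [0.259, 0.596, 0.222], 'eef_rot': [-3.14, 0.0, 2.732], 'contact_force': [0.416, -0.523, 0.003], 'moment': [-0.008, 0.045, 0.036], 'grip_force': 0.0, 'gripper_width': 0.087}
scene 52.858003096461815 251.49175344099612 197.4039910805946 [[0.818, -0.576, -0.019, -0.413], [-0.385, -0.521, -0.762, 0.325], [0.428, 0.63, -0.648, 0.966], [0.0, 0.0, 0.0, 1.0]]
top 42.90827535204464 249.3340135759421 193.49615805874842 [[-0.008, -1.0, -0.013, 0.056], [-0.99, 0.01, -0.141, 0.546], [0.141, 0.012, -0.99, 1.583], [0.0, 0.0, 0.0, 1.0]]
```

View pics/scene0.png

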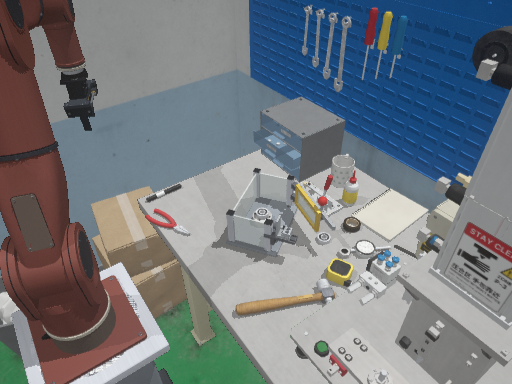

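View pics/top0.png

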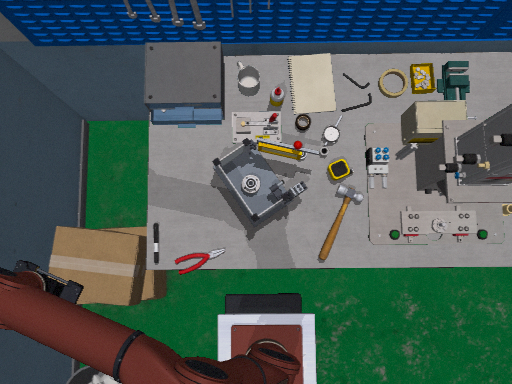

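The top view shows the guard at about (255,190), the open yellow gate at (280,150) and the knob at about (297,146). In the scene view the knob is at about (322,201). I'll zoom in on both.

Run:
```python
import cv2,numpy as np
t=np.load("top0.npz")["im"];s=np.load("scene0.npz")["im"]
a=cv2.resize(t[110:230,205:335],None,fx=4.6,fy=4.6,interpolation=cv2.INTER_CUBIC)
b=cv2.resize(s[160:260,220:350],None,fx=4.6,fy=4.6,interpolation=cv2.INTER_CUBIC)
cv2.imwrite("pics/ct.png",a);cv2.imwrite("pics/cs.png",b)
for im in(t,s):
    h=cv2.cvtColor(im,cv2.COLOR_BGR2HSV)
    m=(((h[...,0]<6)|(h[...,0]>174))&(h[...,1]>150)&(h[...,2]>90)).astype(np.uint8)
    n,_,st,c=cv2.connectedComponentsWithStats(m)
    print([(c[i].round(1).tolist(),st[i].tolist()) for i in range(1,n) if 15<st[i,4]<300])
```

```text
[([277.4, 90.8], [275, 87, 6, 7, 25]), ([297.5, 144.5], [294, 141, 8, 8, 52]), ([411.2, 234.5], [405, 234, 13, 2, 25]), ([192.8, 261.2], [175, 253, 35, 21, 260]), ([159.4, 362.7], [155, 359, 10, 9, 17]), ([124.6, 373.7], [120, 368, 11, 14, 48]), ([188.6, 374.5], [184, 370, 10, 10, 31]), ([133.9, 379.0], [129, 375, 10, 9, 36])]
[([371.0, 26.5], [365, 8, 13, 37, 284]), ([322.1, 200.2], [318, 197, 9, 8, 54]), ([157.8, 221.6], [146, 215, 27, 12, 67])]
```

View pics/ct.png

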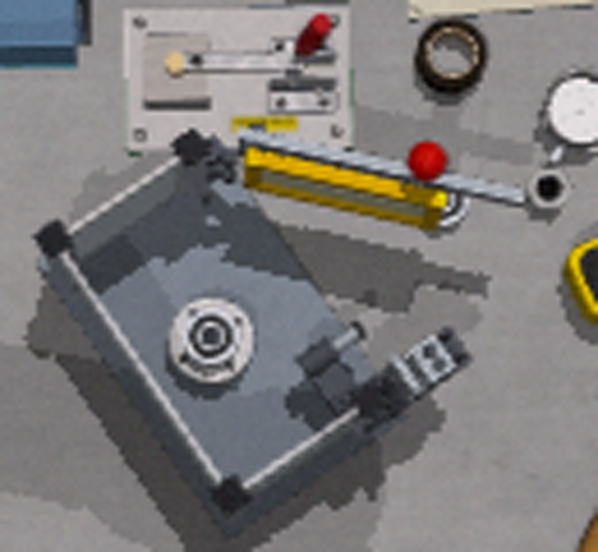

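View pics/cs.png

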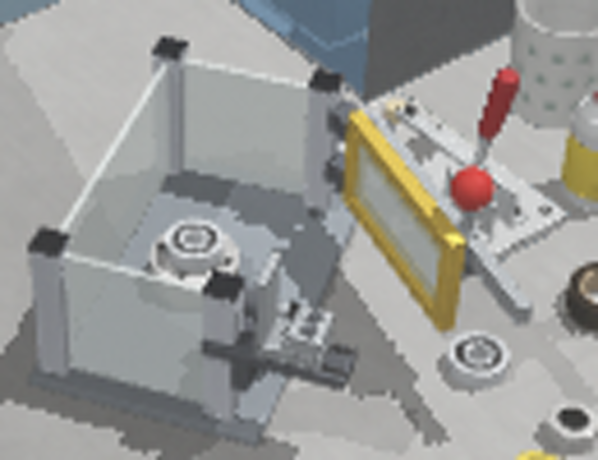

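```bash
cat > h.py <<'E'
import numpy as np
def ray(n,px):
    d=np.load(n+"0.npz"); T=d["T"]; R=T[:3,:3]
    v=R.T@np.r_[(np.array(px)-d["c"])/d["f"],1]; return -R.T@T[:3,3], v/np.linalg.norm(v)
def plane(n,px,z):
    o,v=ray(n,px); return o+v*(z-o[2])/v[2]
def tri(a,b):
    (o1,d1),(o2,d2)=ray("top",a),ray("scene",b)
    s=np.linalg.lstsq(np.c_[d1,-d2],o2-o1,rcond=None)[0]
    p,q=o1+s[0]*d1,o2+s[1]*d2; return (p+q)/2,np.linalg.norm(p-q)
E
python3 - <<'E'
from h import *
np.set_printoptions(precision=4,suppress=True)
k,e=tri((297.5,144.5),(322.1,200.2)); print("knob",k,e)
T=np.array([(192,147),(52,238),(231,494),(378,393)])/4.6+[205,110]-.4   # hinge, back-, back+, free
S=np.array([(326,79),(170,48),(48,242),(223,286)])/4.6+[220,160]-.4
P=[]
for a,b in zip(T,S):
    p,e=tri(a,b);q=plane("top",a,.121);P.append(p);print(p,e,q)
P=np.array(P);c=P.mean(0)
ey=((P[3]-P[0])+(P[2]-P[1]))[:2];ex=((P[1]-P[0])+(P[2]-P[3]))[:2]
print("sizes",np.linalg.norm(ey)/2,np.linalg.norm(ex)/2,"ortho",np.dot(ex,ey)/np.linalg.norm(ex)/np.linalg.norm(ey))
yaw=(np.arctan2(ex[1],ex[0])*.4+(np.arctan2(ey[1],ey[0])-np.pi/2)*.6)
print("yaws",np.arctan2(ex[1],ex[0]),np.arctan2(ey[1],ey[0])-np.pi/2)
X=np.r_[np.cos(yaw),np.sin(yaw)];Y=np.r_[-X[1],X[0]]
h=c[:2]-.07*X-.09*Y; r=k[:2]-h
print("c",c,"hinge",h,"knob r",np.linalg.norm(r),"expect",np.hypot(.135,.018))
# knob at angle: along .135, outside .018 (-x guard)
a=np.arctan2(r[1],r[0])-np.arctan2(*( (.135*Y-.018*X)[::-1])); print("gate angle",a)
# keeper block tops
for z in(.1055,.1425): print([plane("top",np.array(q)/4.6+[205,110]-.4,z) for q in((420,360),(455,340))])
E
```

```text
knob [ 0.6854 -0.1024  0.1398] 0.0021932629872889373
[0.7027 0.0591 0.1172] 0.0015853446309353628 [0.7024 0.0586 0.121 ]
[0.64   0.1569 0.1135] 0.0013018295733263424 [0.639 0.156 0.121]
[0.4592 0.0345 0.1152] 0.0030737561555512095 [0.46   0.0338 0.121 ]
[ 0.5246 -0.0653  0.1182] 0.009400386368943964 [ 0.5284 -0.0674  0.121 ]
sizes 0.2177777310861392 0.11777520877061008 ortho -0.02683734628991994
yaws 2.1462733525169746 -4.110071385758939
c [0.5816 0.0463 0.116 ] hinge [0.4942 0.1196] knob r 0.29288843475103266 expect 0.136194713553794
gate angle -0.9556746744396404
[array([ 0.5533, -0.0979,  0.1055]), array([ 0.5671, -0.1224,  0.1055])]
[array([ 0.5476, -0.0948,  0.1425]), array([ 0.5611, -0.1187,  0.1425])]
```

```bash
python3 -m jog '{"hand":[1,1,1,1,1,1,1,1],"translation":[[0,0,0],[0,0,0],[0,0,0],[0,0,0],[0,0,0],[0,0,0],[0,0,0],[0,0,0]],"dr":[[0,0,0.98],[0,0,0.98],[0,0,0.98],[0,0,0.98],[0,0,0.98],[0,0,0.98],[0,0,0.98],[0,0,0.98]]}'
python3 -m jog '{"hand":[1,1,1,1,1,1,1,1],"translation":[[0,0,0],[0,0,0],[0,0,0],[0,0,0],[0,0,0],[0,0,0],[0,0,0],[0,0,0]],"dr":[[0,0,0.98],[0,0,0.98],[0,0,0.98],[0,0,0.98],[0,0,0.98],[0,0,0.98],[0,0,0.98],[0,0,0.98]]}'
python3 -m jog '{"hand":[1,1,1,1,1,1,1,1,1,1,1,1],"translation":[[-0.62,0.58,0],[-0.62,0.58,0],[-0.62,0.58,0],[-0.62,0.58,0],[-0.62,0.58,0],[-0.62,0.58,0],[-0.62,0.58,0],[-0.62,0.58,0],[-0.62,0.58,0],[-0.62,0.58,0],[-0.62,0.58,0],[-0.62,0.58,0]],"dr":[[0,0,0],[0,0,0],[0,0,0],[0,0,0],[0,0,0],[0,0,0],[0,0,0],[0,0,0],[0,0,0],[0,0,0],[0,0,0],[0,0,0]]}'
python3 -m jog '{"hand":[1,1,1,1,1,1,1,1,1,1,1],"translation":[[-0.62,0.58,0],[-0.62,0.58,0],[-0.62,0.58,0],[-0.62,0.58,0],[-0.62,0.58,0],[-0.62,0.58,0],[-0.62,0.58,0],[-0.62,0.58,0],[-0.62,0.58,0],[0,0,0],[0,0,0]],"dr":[[0,0,0],[0,0,0],[0,0,0],[0,0,0],[0,0,0],[0,0,0],[0,0,0],[0,0,0],[0,0,0],[0,0,0],[0,0,0]]}'
```

```text
time: 0.77
tcp_pos: [0.2589, 0.5959, 0.222]
eef_rot: [-3.141, 0.001, 2.043]
contact_force: [-0.2, -0.7, 0.2]
gripper_width: 0.0865
grip_force: 0.0
time: 1.43
tcp_pos: [0.2589, 0.5959, 0.222]
eef_rot: [-3.141, 0.001, 1.359]
contact_force: [0.1, 0.3, -0.0]
gripper_width: 0.087
grip_force: 0.0
time: 2.43
tcp_pos: [0.4705, 0.2459, 0.2224]
eef_rot: [-3.141, 0.0, 1.364]
contact_force: [1.1, 0.8, -0.1]
gripper_width: 0.0872
grip_force: 0.0
time: 3.35
tcp_pos: [0.6286, -0.0165, 0.222]
eef_rot: [-3.141, 0.002, 1.359]
contact_force: [-0.9, 0.8, 0.3]
gripper_width: 0.0875
grip_force: 0.0
```

Now the wrist camera looks at the knob from this spot, then from over the knob.

```bash
cat > w.py <<'E'
from cell import telemetry, imaging
import cv2,numpy as np
def wray(verbose=True,name=None):
    p=imaging.camera_params("wrist"); im=imaging.snapshot("wrist")
    if name: cv2.imwrite(name,im)
    h=cv2.cvtColor(im,cv2.COLOR_BGR2HSV)
    m=(((h[...,0]<6)|(h[...,0]>174))&(h[...,1]>150)&(h[...,2]>90)).astype(np.uint8)
    n,_,st,c=cv2.connectedComponentsWithStats(m)
    L=[(c[i].round(1).tolist(),st[i].tolist()) for i in range(1,n) if st[i,4]>100]; print(L)
    f=192/np.tan(np.radians(p["fov_y"]/2)); T=np.array(p["camera_from_world"]);out=[]
    for q,_ in L:
        u=np.array(q)-[p["cx"],p["cy"]]; r=np.linalg.norm(u); th=r/f
        v=T[:3,:3].T@np.r_[np.sin(th)*u/r,np.cos(th)]; o=-T[:3,:3].T@T[:3,3]
        out.append((o,v)); print("at z=.143",(o+v*(.143-o[2])/v[2]).round(4))
    return out
E
python3 - <<'E'
from w import *
r=wray(name="pics/w1.png"); np.save("r1.npy",np.array(r))
E
python3 -m jog '{"hand":[1,1,1,1,1,1],"translation":[[-0.4,0.2,0],[-0.4,0.25,0],[-0.4,0.25,0],[-0.35,0.25,0],[0,0,0],[0,0,0]],"dr":[[0,0,0],[0,0,0],[0,0,0],[0,0,0],[0,0,0],[0,0,0]]}'
python3 - <<'E'
from w import *
r=wray(name="pics/w2.png")
a=np.load("r1.npy")
for o1,d1 in a:
  for o2,d2 in r:
    s=np.linalg.lstsq(np.c_[d1,-d2],o2-o1,rcond=None)[0]; p,q=o1+s[0]*d1,o2+s[1]*d2
    print("tri",((p+q)/2).round(4),np.linalg.norm(p-q).round(4))
E
```

```text
[([28.3, 48.0], [8, 15, 36, 63, 832]), ([419.4, 176.5], [413, 167, 13, 18, 131])]
at z=.143 [0.4386 0.1777 0.143 ]
at z=.143 [ 0.7801 -0.0326  0.143 ]
time: 3.9
tcp_pos: [0.6527, -0.0814, 0.2223]
eef_rot: [-3.141, -0.0, 1.364]
contact_force: [-0.6, 0.3, 0.2]
gripper_width: 0.087
grip_force: 0.0
[([16.1, 22.5], [0, 0, 29, 45, 575]), ([390.5, 111.8], [384, 102, 14, 19, 180]), ([447.3, 110.2], [439, 102, 17, 18, 160]), ([295.6, 211.0], [281, 196, 30, 30, 667])]
at z=.143 [0.4473 0.1489 0.143 ]
at z=.143 [ 0.7801 -0.0329  0.143 ]
at z=.143 [ 0.842  -0.0389  0.143 ]
at z=.143 [ 0.6822 -0.1042  0.143 ]
tri [ 0.2726  0.2689 -0.049 ] 0.0021
tri [0.6652 0.024  0.4174] 0.0493
tri [0.6619 0.025  0.4113] 0.0513
tri [0.676  0.0305 0.4351] 0.029
tri [0.6515 0.034  0.3531] 0.0401
tri [ 0.7806 -0.033   0.142 ] 0.0001
tri [ 0.7547 -0.0135  0.2299] 0.0458
tri [0.6685 0.0195 0.3575] 0.0613
```

View pics/w2.png

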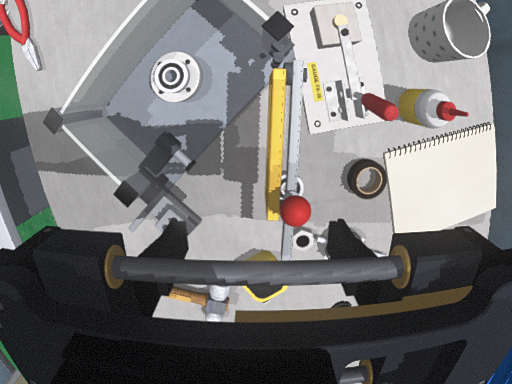

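The knob at pixel (295.6, 211) puts it at (0.682, -0.104), which matches the two-view result to 3 mm. The gate runs along the tool's x axis, as I wanted. I'll move over it and lower.

```bash
python3 -m jog '{"hand":[1,1,1,1,1,1,1],"translation":[[-0.2,0.4,0.4],[-0.2,0.43,0.4],[0,0,0.4],[0,0,0.4],[0,0,0],[0,0,0],[0,0,0]],"dr":[[0,0,0],[0,0,0],[0,0,0],[0,0,0],[0,0,0],[0,0,0],[0,0,0]]}'
python3 - <<'E'
from w import *
r=wray(name="pics/w3.png")
print(telemetry.get_obs()["contact_force"])
E
```

```text
time: 4.53
tcp_pos: [0.6825, -0.1035, 0.1597]
eef_rot: [3.141, -0.001, 1.365]
contact_force: [0.9, 1.1, 0.5]
gripper_width: 0.0867
grip_force: 0.0
[([385.5, 90.4], [376, 77, 21, 26, 372]), ([458.0, 95.2], [446, 85, 22, 23, 307]), ([256.0, 225.3], [236, 205, 41, 41, 1143])]
at z=.143 [ 0.7798 -0.0328  0.143 ]
at z=.143 [ 0.8386 -0.0417  0.143 ]
at z=.143 [ 0.6813 -0.1044  0.143 ]
[ 0.55124394 -0.13519687  0.49507742]
```

```bash
python3 -m jog '{"hand":[1,1,1,1,-1,-1,-1,-1,-1,-1,-1,-1],"translation":[[-0.02,-0.02,0.3],[0,0,0.3],[0,0,0.22],[0,0,0],[0,0,0],[0,0,0],[0,0,0],[0,0,0],[0,0,0],[0,0,0],[0,0,0],[0,0,0]],"dr":[[0,0,0],[0,0,0],[0,0,0],[0,0,0],[0,0,0],[0,0,0],[0,0,0],[0,0,0],[0,0,0],[0,0,0],[0,0,0],[0,0,0]]}' 20
```

```text
time: 5.58
tcp_pos: [0.6812, -0.1054, 0.1259]
eef_rot: [3.141, 0.0, 1.363]
contact_force: [0.3, 0.3, -0.5]
gripper_width: 0.0416
grip_force: 0.0
```

```bash
python3 -m jog '{"hand":[-1,-1,-1,-1,-1,-1],"translation":[[0,0,0],[0,0,0],[0,0,0],[0,0,0],[0,0,0],[0,0,0]],"dr":[[0,0,0],[0,0,0],[0,0,0],[0,0,0],[0,0,0],[0,0,0]]}' 20
```

```text
time: 6.08
tcp_pos: [0.6812, -0.1054, 0.1257]
eef_rot: [-3.142, 0.0, 1.363]
contact_force: [-0.3, -0.7, 0.0]
gripper_width: 0.0266
grip_force: 20.0
```

Run:
```python
from w import *
from scipy.spatial.transform import Rotation as R
np.set_printoptions(precision=4,suppress=True)
o=telemetry.get_obs(); p=imaging.camera_params("wrist"); T=np.array(p["camera_from_world"])
def tcp(pos,rpy):
    M=np.eye(4);M[:3,:3]=R.from_euler("xyz",rpy).as_matrix();M[:3,3]=pos;return M
CT=T@tcp(o["tcp_pos"],o["eef_rot"])
f=192/np.tan(np.radians(p["fov_y"]/2))
C=CT@np.linalg.inv(tcp([.6527,-.0814,.2223],[-3.141,0,1.364]))
def pl(q,z):
    u=np.array(q,float)-[p["cx"],p["cy"]];r=np.linalg.norm(u);th=r/f
    v=C[:3,:3].T@np.r_[np.sin(th)*u/r,np.cos(th)];c=-C[:3,:3].T@C[:3,3];return c+v*(z-c[2])/v[2]
im=cv2.imread("pics/w2.png")
print("knob",pl((295.6,211),.143))
h=pl((275,26),.121);b=pl((55,120),.121);fr=pl((126,190),.121);print("posts hinge,back+,free",h,b,fr,np.linalg.norm(h-fr),np.linalg.norm(b-fr))
hs=cv2.cvtColor(im,cv2.COLOR_BGR2HSV)
m=((hs[...,0]>18)&(hs[...,0]<32)&(hs[...,1]>140)&(hs[...,2]>100)).astype(np.uint8);m[:,:250]=0;m[:,292:]=0;m[230:]=0
ys,xs=np.nonzero(m);print("gate px",xs.min(),xs.max(),ys.min(),ys.max())
for side in(0,1):
    P=np.array([pl(((xs[ys==y].min()-.5) if side==0 else xs[ys==y].max()+.5,y),.118)[:2] for y in range(ys.min()+6,ys.max()-6)])
    l=cv2.fitLine(P.astype(np.float32),cv2.DIST_HUBER,0,.01,.01).ravel();print("edge",side,l,np.arctan2(l[1],l[0]),P[0],P[-1])
```

```text
knob [ 0.6823 -0.1042  0.143 ]
posts hinge,back+,free [0.6977 0.0582 0.121 ] [0.4614 0.0324 0.121 ] [ 0.5236 -0.0584  0.121 ] 0.20957190078879734 0.11008386177516036
gate px 266 285 68 219
edge 0 [ 0.2275  0.9738  0.6718 -0.0366] 1.341317 [0.6859 0.016 ] [ 0.6557 -0.1098]
edge 1 [ 0.2423  0.9702  0.6826 -0.0477] 1.3260348 [0.698  0.0137] [ 0.6662 -0.1121]
```

```bash
python3 -m jog '{"hand":[-1,-1,-1,-1,-1,-1,-1],"translation":[[0.04,0,-0.12],[0.05,0,-0.12],[0.05,0,-0.12],[0.06,0,-0.11],[0,0,0],[0,0,0],[0,0,0]],"dr":[[0,0,0],[0,0,0],[0,0,0],[0,0,0],[0,0,0],[0,0,0],[0,0,0]]}'
```

```text
time: 6.67
tcp_pos: [0.6828, -0.0974, 0.1444]
eef_rot: [-3.141, -0.0, 1.364]
contact_force: [0.5, 0.4, -4.0]
gripper_width: 0.0268
grip_force: 20.0
```

```bash
python3 -m jog '{"hand":[-1,-1,-1,-1,-1,-1,-1,-1],"translation":[[-0.012,-0.14,0],[-0.012,-0.14,0],[-0.012,-0.14,0],[-0.012,-0.14,0],[-0.012,-0.14,0],[-0.012,-0.14,0],[0,0,0],[0,0,0]],"dr":[[0,0,0.5],[0,0,0.5],[0,0,0.5],[0,0,0.5],[0,0,0.5],[0,0,0.5],[0,0,0],[0,0,0]]}'
```

```text
time: 7.33
tcp_pos: [0.6499, -0.0894, 0.1444]
eef_rot: [-3.141, -0.0, 1.103]
contact_force: [0.8, 2.1, -5.1]
gripper_width: 0.0268
grip_force: 20.0
```

```bash
python3 -m jog '{"hand":[-1,-1,-1,-1,-1,-1,-1],"translation":[[-0.012,-0.14,0],[-0.012,-0.14,0],[-0.012,-0.14,0],[-0.012,-0.14,0],[-0.012,-0.14,0],[0,0,0],[0,0,0]],"dr":[[0,0,0.5],[0,0,0.5],[0,0,0.5],[0,0,0.5],[0,0,0.5],[0,0,0],[0,0,0]]}'
python3 - <<'E'
from w import *
im=imaging.snapshot("top");cv2.imwrite("pics/t2.png",cv2.resize(im[110:230,225:355],None,fx=4.6,fy=4.6,interpolation=cv2.INTER_CUBIC))
im=imaging.snapshot("scene");cv2.imwrite("pics/s2.png",cv2.resize(im[160:260,220:350],None,fx=4.6,fy=4.6,interpolation=cv2.INTER_CUBIC))
E
```

```text
time: 7.92
tcp_pos: [0.6254, -0.0767, 0.1445]
eef_rot: [-3.141, -0.0, 0.886]
contact_force: [0.7, 3.9, -4.8]
gripper_width: 0.0265
grip_force: 20.0
```

View pics/s2.png

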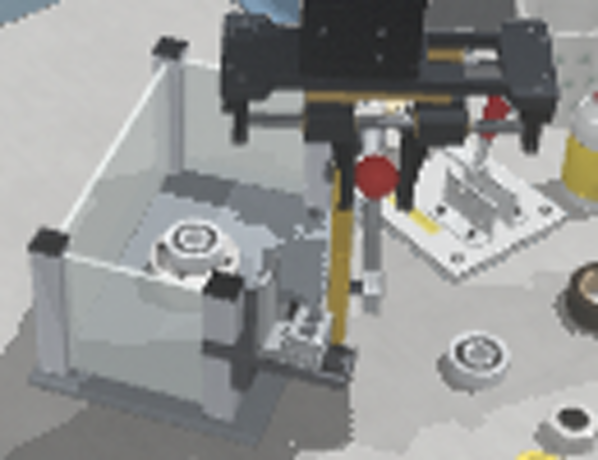

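The scene view shows the ball, at (376,176), still held between the fingers. The bar end at (370,290) is in front of the tooth, raised and still outside the keeper. I'll continue in smaller steps.

```bash
python3 -m jog '{"hand":[-1,-1,-1,-1,-1,-1],"translation":[[0,-0.14,0],[0,-0.14,0],[0,-0.08,0],[0,-0.06,0],[0,0,0],[0,0,0]],"dr":[[0,0,0.5],[0,0,0.5],[0,0,0.3],[0,0,0.2],[0,0,0],[0,0,0]]}'
```

```text
time: 8.52
tcp_pos: [0.6124, -0.0668, 0.1447]
eef_rot: [3.141, 0.001, 0.753]
contact_force: [-3.5, -0.9, -2.4]
gripper_width: 0.0265
grip_force: 20.0
```

View pics/t2.png

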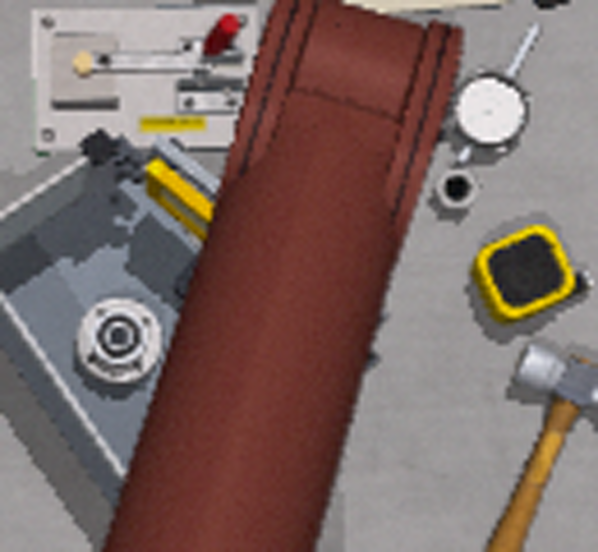

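```bash
python3 -m jog '{"hand":[-1,-1,-1,-1,-1,-1],"translation":[[-0.03,-0.03,0],[-0.01,-0.03,0],[-0.002,-0.03,0],[0,0,0],[0,0,0],[0,0,0]],"dr":[[0,0,0.1],[0,0,0.1],[0,0,0.1],[0,0,0],[0,0,0],[0,0,0]]}'
cat > st.py <<'E'
from cell import telemetry
import numpy as np
o=telemetry.get_obs();p=o["tcp_pos"];y=o["eef_rot"][2];F=np.array(o["contact_force"])
r=np.array(p[:2])-[.6953,.0305]
th=(np.arctan2(r[1],r[0])-.1413+2.551)
g=th-2.551
print("t%.1f th %.3f |r| %.4f yawerr %.3f Fout %.2f Fhinge %.2f Fz %.2f z %.4f"%(o["time"],th,np.hypot(*r),y-(g+np.pi),F[:2]@[-np.sin(g)*1,np.cos(g)],-F[:2]@[np.cos(g),np.sin(g)],F[2],p[2]))
E
python3 st.py
```

```text
time: 9.02
tcp_pos: [0.6091, -0.0641, 0.1446]
eef_rot: [3.142, -0.0, 0.727]
contact_force: [0.3, 2.9, -5.2]
gripper_width: 0.0266
grip_force: 20.0
t9.0 th 0.100 |r| 0.1279 yawerr 0.036 Fout -2.07 Fhinge 2.06 Fz -5.15 z 0.1446
```

```bash
python3 -m jog '{"hand":[-1,-1,-1,-1],"translation":[[0.005,-0.028,0],[0,0,0],[0,0,0],[0,0,0]],"dr":[[0,0,0.1],[0,0,0],[0,0,0],[0,0,0]]}' >/dev/null; python3 st.py
python3 -m jog '{"hand":[-1,-1,-1,-1],"translation":[[0.005,-0.028,0],[0,0,0],[0,0,0],[0,0,0]],"dr":[[0,0,0.1],[0,0,0],[0,0,0],[0,0,0]]}' >/dev/null; python3 st.py
```

```text
t9.3 th 0.092 |r| 0.1280 yawerr 0.035 Fout -0.87 Fhinge 0.81 Fz -3.99 z 0.1446
t9.7 th 0.083 |r| 0.1279 yawerr 0.035 Fout -0.34 Fhinge -0.01 Fz -4.16 z 0.1445
```

```bash
python3 -m jog '{"hand":[-1,-1,-1,-1],"translation":[[-0.002,-0.028,0],[0,0,0],[0,0,0],[0,0,0]],"dr":[[0,0,0.1],[0,0,0],[0,0,0],[0,0,0]]}' >/dev/null; python3 st.py
python3 -m jog '{"hand":[-1,-1,-1,-1],"translation":[[-0.002,-0.028,0],[0,0,0],[0,0,0],[0,0,0]],"dr":[[0,0,0.1],[0,0,0],[0,0,0],[0,0,0]]}' >/dev/null; python3 st.py
```

```text
t10.0 th 0.075 |r| 0.1279 yawerr 0.034 Fout 0.46 Fhinge -0.46 Fz -4.61 z 0.1446
t10.3 th 0.066 |r| 0.1278 yawerr 0.034 Fout -1.09 Fhinge -2.54 Fz -2.87 z 0.1446
```

```bash
python3 -m jog '{"hand":[-1,-1,-1,-1],"translation":[[-0.012,-0.028,0],[0,0,0],[0,0,0],[0,0,0]],"dr":[[0,0,0.1],[0,0,0],[0,0,0],[0,0,0]]}' >/dev/null; python3 st.py
python3 -m jog '{"hand":[-1,-1,-1,-1],"translation":[[-0.004,-0.028,0],[0,0,0],[0,0,0],[0,0,0]],"dr":[[0,0,0.1],[0,0,0],[0,0,0],[0,0,0]]}' >/dev/null; python3 st.py
```

```text
t10.7 th 0.056 |r| 0.1279 yawerr 0.036 Fout -0.32 Fhinge -1.11 Fz -3.12 z 0.1446
t11.0 th 0.047 |r| 0.1279 yawerr 0.036 Fout -0.31 Fhinge -1.21 Fz -4.52 z 0.1445
```

```bash
python3 -m jog '{"hand":[-1,-1,-1,-1],"translation":[[-0.006,-0.028,0],[0,0,0],[0,0,0],[0,0,0]],"dr":[[0,0,0.1],[0,0,0],[0,0,0],[0,0,0]]}' >/dev/null; python3 st.py
python3 -m jog '{"hand":[-1,-1,-1,-1],"translation":[[-0.004,-0.028,0],[0,0,0],[0,0,0],[0,0,0]],"dr":[[0,0,0.1],[0,0,0],[0,0,0],[0,0,0]]}' >/dev/null; python3 st.py
```

```text
t11.3 th 0.038 |r| 0.1279 yawerr 0.037 Fout 0.04 Fhinge -0.03 Fz -3.96 z 0.1446
t11.7 th 0.030 |r| 0.1280 yawerr 0.037 Fout 0.10 Fhinge 2.66 Fz -4.46 z 0.1446
```

```bash
python3 -m jog '{"hand":[-1,-1,-1,-1],"translation":[[0.006,-0.028,0],[0,0,0],[0,0,0],[0,0,0]],"dr":[[0,0,0.1],[0,0,0],[0,0,0],[0,0,0]]}' >/dev/null; python3 st.py
python3 -m jog '{"hand":[-1,-1,-1,-1],"translation":[[0,-0.028,0],[0,0,0],[0,0,0],[0,0,0]],"dr":[[0,0,0.1],[0,0,0],[0,0,0],[0,0,0]]}' >/dev/null; python3 st.py
```

```text
t12.0 th 0.021 |r| 0.1279 yawerr 0.036 Fout 0.36 Fhinge 1.51 Fz -4.04 z 0.1446
t12.3 th 0.013 |r| 0.1279 yawerr 0.035 Fout 0.02 Fhinge -0.47 Fz -4.05 z 0.1446
```

```bash
python3 -m jog '{"hand":[-1,-1,-1,-1],"translation":[[-0.003,-0.028,0],[0,0,0],[0,0,0],[0,0,0]],"dr":[[0,0,0.1],[0,0,0],[0,0,0],[0,0,0]]}' >/dev/null; python3 st.py
python3 -m jog '{"hand":[-1,-1,-1,-1],"translation":[[-0.003,-0.028,0],[0,0,0],[0,0,0],[0,0,0]],"dr":[[0,0,0.1],[0,0,0],[0,0,0],[0,0,0]]}' >/dev/null; python3 st.py
```

```text
t12.7 th 0.005 |r| 0.1279 yawerr 0.035 Fout 1.41 Fhinge -1.35 Fz -3.67 z 0.1446
t13.0 th -0.004 |r| 0.1279 yawerr 0.035 Fout 1.86 Fhinge -1.61 Fz -2.54 z 0.1446
```

```bash
python3 -m jog '{"hand":[-1,-1,-1,-1],"translation":[[-0.005,-0.028,0],[0,0,0],[0,0,0],[0,0,0]],"dr":[[0,0,0.1],[0,0,0],[0,0,0],[0,0,0]]}' >/dev/null; python3 st.py
python3 -m jog '{"hand":[-1,-1,-1,-1],"translation":[[0,0,0],[0,0,0],[0,0,0],[0,0,0]],"dr":[[0,0,0],[0,0,0],[0,0,0],[0,0,0]]}' >/dev/null; python3 st.py
```

```text
t13.3 th -0.012 |r| 0.1279 yawerr 0.034 Fout 2.63 Fhinge -0.77 Fz -3.82 z 0.1446
t13.7 th -0.012 |r| 0.1278 yawerr 0.035 Fout 2.38 Fhinge -1.74 Fz -3.35 z 0.1446
```

```bash
python3 -m jog '{"hand":[-1,-1,-1,-1],"translation":[[-0.005,-0.028,0],[0,0,0],[0,0,0],[0,0,0]],"dr":[[0,0,0.1],[0,0,0],[0,0,0],[0,0,0]]}' >/dev/null; python3 st.py
```

```text
t14.0 th -0.013 |r| 0.1278 yawerr 0.026 Fout 7.51 Fhinge 1.22 Fz -7.51 z 0.1447
```

```bash
python3 -m jog '{"hand":[-1,-1,-1,-1],"translation":[[-0.005,-0.028,0],[0,0,0],[0,0,0],[0,0,0]],"dr":[[0,0,0.1],[0,0,0],[0,0,0],[0,0,0]]}' >/dev/null; python3 st.py
```

```text
t14.3 th -0.013 |r| 0.1276 yawerr 0.017 Fout 13.32 Fhinge 4.59 Fz -11.36 z 0.1448
```

Contact with the back stop at th ≈ -0.0125. I'll back off about 1 mm from it before lowering.

```bash
python3 -m jog '{"hand":[-1,-1,-1,-1,-1],"translation":[[0.005,0.028,0],[0.005,0.028,0],[0,0.017,0],[0,0,0],[0,0,0]],"dr":[[0,0,-0.1],[0,0,-0.1],[0,0,-0.05],[0,0,0],[0,0,0]]}' >/dev/null; python3 st.py
```

```text
t14.8 th -0.008 |r| 0.1278 yawerr 0.034 Fout 4.21 Fhinge 0.62 Fz -4.70 z 0.1446
```

```bash
python3 -m jog '{"hand":[-1,-1,-1,-1,-1],"translation":[[-0.055,0,0.1],[-0.05,0,0.1],[0,0,0],[0,0,0],[0,0,0]],"dr":[[0,0,0],[0,0,0],[0,0,0],[0,0,0],[0,0,0]]}' >/dev/null; python3 st.py
```

```text
t15.2 th -0.013 |r| 0.1318 yawerr 0.040 Fout 2.46 Fhinge 1.92 Fz -3.61 z 0.1366
```

```bash
python3 -m jog '{"hand":[-1,-1,-1,-1],"translation":[[-0.02,0,0.05],[0,0,0],[0,0,0],[0,0,0]],"dr":[[0,0,0],[0,0,0],[0,0,0],[0,0,0]]}' >/dev/null; python3 st.py
python3 -m jog '{"hand":[-1,-1,-1,-1],"translation":[[-0.02,0,0.04],[0,0,0],[0,0,0],[0,0,0]],"dr":[[0,0,0],[0,0,0],[0,0,0],[0,0,0]]}' >/dev/null; python3 st.py
```

```text
t15.5 th -0.012 |r| 0.1327 yawerr 0.039 Fout 3.03 Fhinge 2.60 Fz -4.37 z 0.1346
t15.8 th -0.013 |r| 0.1334 yawerr 0.040 Fout 2.09 Fhinge 4.32 Fz -4.60 z 0.1330
```

```bash
python3 -m jog '{"hand":[-1,-1,-1,-1],"translation":[[-0.01,0,0.04],[0,0,0],[0,0,0],[0,0,0]],"dr":[[0,0,0],[0,0,0],[0,0,0],[0,0,0]]}' >/dev/null; python3 st.py
python3 -m jog '{"hand":[-1,-1,-1,-1],"translation":[[-0.01,0,0.04],[0,0,0],[0,0,0],[0,0,0]],"dr":[[0,0,0],[0,0,0],[0,0,0],[0,0,0]]}' >/dev/null; python3 st.py
```

```text
t16.2 th -0.013 |r| 0.1341 yawerr 0.040 Fout 1.02 Fhinge 3.32 Fz -4.67 z 0.1313
t16.5 th -0.013 |r| 0.1347 yawerr 0.040 Fout 1.62 Fhinge 1.18 Fz -2.98 z 0.1297
```

```bash
python3 -m jog '{"hand":[-1,-1,-1,-1],"translation":[[-0.015,0,0.05],[0,0,0],[0,0,0],[0,0,0]],"dr":[[0,0,0],[0,0,0],[0,0,0],[0,0,0]]}' >/dev/null; python3 st.py
python3 -m jog '{"hand":[-1,-1,-1,-1],"translation":[[-0.01,0,0.03],[0,0,0],[0,0,0],[0,0,0]],"dr":[[0,0,0],[0,0,0],[0,0,0],[0,0,0]]}' >/dev/null; python3 st.py
```

```text
t16.9 th -0.013 |r| 0.1355 yawerr 0.040 Fout 2.59 Fhinge -0.00 Fz -1.82 z 0.1277
t17.2 th -0.013 |r| 0.1359 yawerr 0.040 Fout 2.80 Fhinge -2.18 Fz -3.24 z 0.1265
```

```bash
python3 -m jog '{"hand":[-1,-1,-1,-1],"translation":[[0,0.015,0.015],[0,0,0],[0,0,0],[0,0,0]],"dr":[[0,0,0],[0,0,0],[0,0,0],[0,0,0]]}' >/dev/null; python3 st.py
python3 -m jog '{"hand":[-1,-1,-1,-1],"translation":[[0,0.012,0],[0,0,0],[0,0,0],[0,0,0]],"dr":[[0,0,0],[0,0,0],[0,0,0],[0,0,0]]}' >/dev/null; python3 st.py
```

```text
t17.5 th -0.009 |r| 0.1360 yawerr 0.035 Fout 4.08 Fhinge -4.58 Fz -1.30 z 0.1259
t17.9 th -0.006 |r| 0.1359 yawerr 0.033 Fout 2.81 Fhinge -4.86 Fz -0.02 z 0.1259
```

```bash
python3 -m jog '{"hand":[-1,-1,-1,-1],"translation":[[0.02,0.012,0],[0,0,0],[0,0,0],[0,0,0]],"dr":[[0,0,0],[0,0,0],[0,0,0],[0,0,0]]}' >/dev/null; python3 st.py
python3 -m jog '{"hand":[-1,-1,-1,-1],"translation":[[0.01,0.012,0],[0,0,0],[0,0,0],[0,0,0]],"dr":[[0,0,0],[0,0,0],[0,0,0],[0,0,0]]}' >/dev/null; python3 st.py
```

```text
t18.2 th -0.006 |r| 0.1359 yawerr 0.032 Fout -0.88 Fhinge -9.22 Fz 2.36 z 0.1259
t18.5 th -0.005 |r| 0.1359 yawerr 0.032 Fout -2.18 Fhinge -10.45 Fz 5.93 z 0.1258
```

```bash
python3 -m jog '{"hand":[-1,-1,-1,-1],"translation":[[-0.05,-0.01,-0.01],[0,0,0],[0,0,0],[0,0,0]],"dr":[[0,0,0],[0,0,0],[0,0,0],[0,0,0]]}' >/dev/null; python3 st.py
```

```text
t18.9 th -0.005 |r| 0.1359 yawerr 0.033 Fout -0.55 Fhinge -0.09 Fz -1.47 z 0.1263
```

```bash
python3 -m jog '{"hand":[0,0,0,0,0,0,0],"translation":[[0,0,0],[0,0,0],[0,0,0],[0,0,0],[0,0,0],[0,0,0],[0,0,0]],"dr":[[0,0,0],[0,0,0],[0,0,0],[0,0,0],[0,0,0],[0,0,0],[0,0,0]]}'; python3 st.py
python3 -m jog '{"hand":[0,0,0,0,0,0,0],"translation":[[0,0,-0.2],[0,0,-0.4],[0,0,-0.5],[0,0,-0.6],[0,0,-0.5],[0,0,0],[0,0,0]],"dr":[[0,0,0],[0,0,0],[0,0,0],[0,0,0],[0,0,0],[0,0,0],[0,0,0]]}'
python3 -m jog '{"hand":[0,0,0,0,0,0,0],"translation":[[0.6,0,0],[0.6,0,0],[0.6,0,0],[0.6,0,0],[0,0,0],[0,0,0],[0,0,0]],"dr":[[0,0,0],[0,0,0],[0,0,0],[0,0,0],[0,0,0],[0,0,0],[0,0,0]]}'
python3 - <<'E'
from w import *
r=wray(name="pics/w9.png")
im=imaging.snapshot("scene");b=cv2.resize(im[160:260,220:350],None,fx=4.6,fy=4.6,interpolation=cv2.INTER_CUBIC)
cv2.imwrite("pics/s9.png",b)
E
```

```text
time: 19.43
tcp_pos: [0.5936, -0.0604, 0.1264]
eef_rot: [3.142, -0.0, 0.617]
contact_force: [0.2, -1.3, 0.2]
gripper_width: 0.0433
grip_force: 0.0
t19.4 th -0.002 |r| 0.1364 yawerr 0.029 Fout 1.20 Fhinge -0.57 Fz 0.20 z 0.1264
time: 20.02
tcp_pos: [0.5943, -0.0606, 0.2159]
eef_rot: [3.141, -0.002, 0.617]
contact_force: [0.1, 0.3, -1.0]
gripper_width: 0.0433
grip_force: 0.0
time: 20.6
tcp_pos: [0.6712, -0.0056, 0.2135]
eef_rot: [-3.141, 0.002, 0.616]
contact_force: [0.2, -0.7, -0.3]
gripper_width: 0.0435
grip_force: 0.0
[([406.5, 40.9], [400, 36, 17, 12, 121]), ([362.4, 110.8], [355, 101, 16, 19, 210]), ([20.3, 230.4], [9, 224, 25, 14, 159]), ([256.5, 292.8], [243, 286, 28, 17, 389])]
at z=.143 [ 0.8544 -0.0288  0.143 ]
at z=.143 [ 0.7799 -0.033   0.143 ]
at z=.143 [0.4813 0.1881 0.143 ]
at z=.143 [ 0.5901 -0.0624  0.143 ]
```

View pics/s9.png

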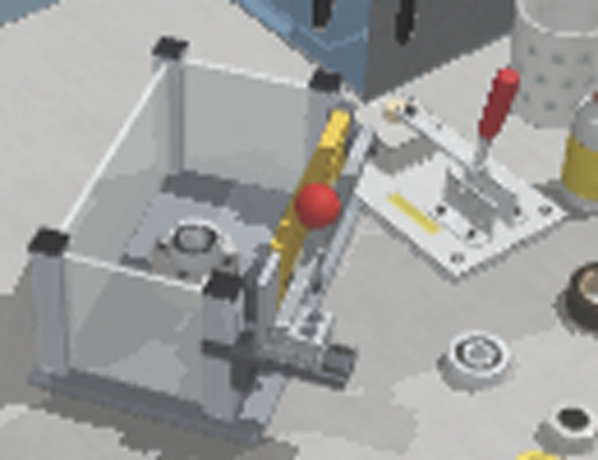

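View pics/w9.png

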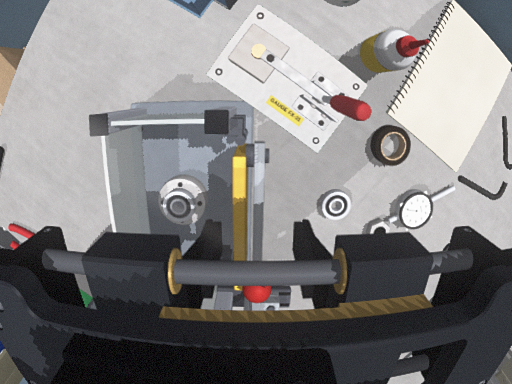

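The gate is shut, with the knob at (318,205) in the crop and the bar end lying in the notch at about (310,312). I'll check the knob height, then hand in.

Run:
```python
from w import *
p=imaging.camera_params("scene");T=np.array(p["camera_from_world"]);f=192/np.tan(np.radians(p["fov_y"]/2))
im=imaging.snapshot("scene");h=cv2.cvtColor(im,cv2.COLOR_BGR2HSV)
m=(((h[...,0]<6)|(h[...,0]>174))&(h[...,1]>150)&(h[...,2]>90)).astype(np.uint8)
n,_,st,c=cv2.connectedComponentsWithStats(m)
print([c[i].round(1) for i in range(1,n) if 30<st[i,4]<120])
for q in((.682,-.1045,.143),(.5936,-.0604,.143),(.5936,-.0604,.149),(.596,-.062,.143)):
    v=T[:3]@np.r_[q,1];print(q,(f*v[:2]/v[2]+[p["cx"],p["cy"]]).round(1))
```

```text
[array([288.8, 203.2]), array([158.3, 221.9])]
(0.682, -0.1045, 0.143) [322.2 200.1]
(0.5936, -0.0604, 0.143) [288.3 204.1]
(0.5936, -0.0604, 0.149) [288.4 202.5]
(0.596, -0.062, 0.143) [289.3 204. ]
```

```bash
python3 -m jog '{"hand":[0,0,0,0,0,0,0,0,0,0,0,0],"translation":[[0,0,-0.5],[0.1,-0.8,0],[0.1,-0.8,0],[0.1,-0.8,0],[0.1,-0.8,0],[0.1,-0.8,0],[0.1,-0.8,0],[0.1,-0.8,0],[0.1,-0.8,0],[0.1,-0.8,0],[0,0,0],[0,0,0]],"dr":[[0,0,0],[0,0,0],[0,0,0],[0,0,0],[0,0,0],[0,0,0],[0,0,0],[0,0,0],[0,0,0],[0,0,0],[0,0,0],[0,0,0]]}'
python3 - <<'E'
from w import *
import h as H
q={}
for n in("top","scene"):
    im=imaging.snapshot(n);g=cv2.cvtColor(im,cv2.COLOR_BGR2HSV)
    m=(((g[...,0]<6)|(g[...,0]>174))&(g[...,1]>150)&(g[...,2]>90)).astype(np.uint8)
    k,_,st,c=cv2.connectedComponentsWithStats(m);print(n,[(c[i].round(1).tolist(),st[i].tolist()) for i in range(1,k) if 30<st[i,4]<120])
    e=(297,175) if n=="top" else (289,203)
    j=min(range(1,k),key=lambda i:np.hypot(*(c[i]-e)));q[n]=c[j]
    b=im[140:210,265:335] if n=="top" else im[185:255,265:335]
    cv2.imwrite(f"pics/f_{n}.png",cv2.resize(b,None,fx=7,fy=7,interpolation=cv2.INTER_CUBIC))
print(q,H.tri(q["top"],q["scene"]))
E
```

```text
time: 21.75
tcp_pos: [0.5332, 0.2527, 0.2344]
eef_rot: [-3.14, -0.0, 0.621]
contact_force: [0.8, -0.5, 0.1]
gripper_width: 0.0438
grip_force: 0.0
top [([148.9, 148.5], [143, 143, 13, 12, 48]), ([283.6, 172.0], [280, 168, 8, 9, 58]), ([185.7, 228.0], [179, 219, 13, 22, 79]), ([197.8, 262.9], [190, 247, 17, 33, 117]), ([208.4, 295.0], [204, 291, 10, 9, 35]), ([218.5, 348.1], [217, 336, 4, 24, 43])]
scene [([288.3, 203.7], [284, 200, 10, 8, 59]), ([158.3, 221.8], [146, 215, 27, 12, 79])]
{'top': array([283.5862069 , 172.03448276]), 'scene': array([288.3220339 , 203.74576271])} (array([ 0.59771852, -0.05709841,  0.13992953]), np.float64(0.001780798338168842))
```

View pics/f_scene.png

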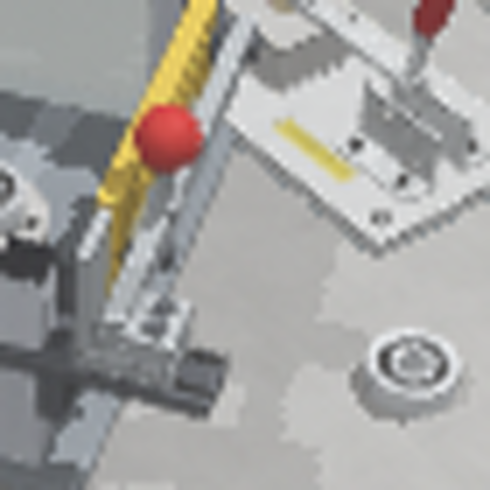

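The knob height triangulates to 0.1399 m, the same as the bar-down reading of 0.1398 m at the start. The picture shows the bar end in the notch, so I'm handing in.

```bash
python3 -c "
from cell import bot
print(bot.sign_off())"
```

```text
the job is handed in; nothing more can be done
None
```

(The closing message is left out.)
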